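# Free the seized latch of the bench sander and run its work rest up to the wheel

### The job

The winged latch that blocks the bench sander's work rest has rusted fast: rock it back and forth in small arcs until it breaks free, then turn it clockwise (seen from above) a full quarter turn so that its tongue no longer lies across the rail. Then slide the work rest fully home towards the abrasive wheel, as far as it goes, and let go. Leave the things lying on and close around the sander (the cardboard sleeve, the hammer) where they are.

Things in the scene. Friction and masses are not known exactly. Their poses are not given: they have to be found in the camera images.
- sander: bench sander, bolted down: cream-grey bed plate 280 (x) x 600 (y) x 30 mm, a steel rail along its y axis. Origin on the bench under the rail; y points along the rail from the latch to the abrasive wheel (200 mm across, centre 300 mm along +y, 125 high, motor on its +x side); z up. The latch's turning axis stands at x +75, y -120 mm
- latch (a joint): latch angle, rad: 0 as found, + clockwise from above, range -0.45 to 1.60. Seized: it first swings only 0.1 to 0.22 either way to a stiff stop (more force does not help). Each swing up to a stop, to alternate sides, takes 0.5 to 1 N m and sets the other stop back about 0.1; after 1 to 3 swings each way (stops then near 0.3) it passes on clockwise, needs 0.12 N m and stays where left
- latch_grip (a point): middle of the latch's dark steel wing bar, on the turning axis, 121 mm above the bench; the latch sits on a round pedestal 112 mm across beside the rail, 80 mm high. Bar 90 long, 14 thick, 42 high (100 to 142 mm above the bench). Site x runs along the bar and turns with it (at 0: the sander's x): grip from above across the thickness, or push a wing
- latch_tip (a point): tip of the flat steel tongue (18 wide, 10 thick, top 92 mm above the bench) under the wings, 92 mm from the turning axis; turns with the latch. At latch 0 it lies across the rail and stops the lug at the rear of the work rest after some 45 mm of travel; from about 1.1 rad it is clear
- rest (a joint): travel of the work rest in m along the sander's +y: 0 is rearmost, 0.100 is fully home (front edge 5 mm from the wheel). Starts between 0 and 0.010. Sliding takes about 5 N; it stays where it is left
- rest_grip (a point): middle of the upright aluminium tab at the rear of the work rest's steel plate (130 x 100 mm, top 75 mm above the bench), 105 mm above the bench. Tab 60 wide across the rail, 16 thick along it, top 125 mm above the bench. Site x across the rail, y along it towards the wheel: push or grip the tab to slide the rest
- sleeve_center (a point): a cardboard ring 60 across, 40 high, standing on the sander's bed on the robot's side of the rail; point at its centre. Not to be moved
- hammer_center (a point): a hammer lying flat behind the sander; point at its middle, on its underside. Not to be moved

How it is judged:
By the outcome, as a careful person would: the job done as asked, in the order asked, and still so for the second after the job is handed in, with the robot touching nothing.
It also fails if it takes over 64 s, if anything falls off the work surface, if the arm or the gripper's body presses on something with over 40 N, if the wrist force passes 120 N, or if a joint passes its speed limit or range.

### The arm

A 7-joint arm with a two-finger parallel gripper is mounted at the origin on the work surface. World frame = base frame: x ahead of the robot, y to its left, z up, the work surface at z = 0. Lengths are in mm, angles in rad, forces in N, time in s.
With the tool pointing down it reaches from about 375 to 925 mm from the base axis. Payload 3.1 kg.
Tool frame: the origin (TCP) lies midway between the tips of the shut fingers; the grasp point (between the pads) lies 19 mm behind it; x points along the fingers, y is the direction in which the jaws open and shut, and the axes are right-handed (so a half turn about x gives the same grasp; the last joint's range is limited). The gripper opens to 85 mm and grips with 20 to 120 N. Pads are 22 mm wide; open, the fingers measure 114 mm over their backs; the gripper's body (76 mm by 85 mm) begins 54 mm behind the grasp point. The pads swing forward as they close: fully open they stand 13 mm farther back than shut.
Start: joints at [1.22, 0.383, 0.044, 1.598, -0.018, 1.161, -0.05], TCP at [162.595, -629.338, 231.269] pointing down, gripper open.
Joint ranges: [-2.61, 2.61], [-0.41, 2.15], [-1.48, 1.57], [0, 2.5], [-1.57, 4.71], [0.05, 1.97], [-2.85, 2.85]. Speed limits (rad/s): [2.79, 2.79, 3.14, 3.14, 3.14, 3.14, 3.14].

### API

Orientations are given as a rotation vector (axis times angle).
In Python, from station import arm gives the robot as it stands.
- The arm moves only by the tool jog_arm, never from a script. Its argument "steps" is a list of rows, each a list of 4 numbers: the shift along the tool's x, y, z in mm, then the turn about the tool's x in degrees. A call has 1 to 8 rows; each row shifts and turns the commanded pose from where the row before left it, along the tool's axes as they then stand; what a row does not reach is not made up. A row lasts 1/8 s, in which the tool goes at most 62.5 mm and 10.7 degrees, less where a joint would pass 70% of its speed; a pose out of reach is approached as far as the arm can. A call with a gripper value outside its range is refused whole. "claw" is the closure in counts, from 0 (fully open) to 255 (shut), set as the call begins (left out, the last holds). The fingers move at their own pace and stop on an object; the grip force is fixed at half the most. Time passes only in rows, so rows that do not move let the fingers close. It gives the time, the measured TCP pose, the force and the opening at its end, in the units of the state.
- arm.get_obs(): the state, without advancing time (a new reading comes with each control period).
- arm.capture(name): name is "side" or "top" or "wrist"; returns a dict with "image" (384x512x3 uint8, blue, green, red), "z_map" (384x512 float32, mm along the optical axis (not along the pixel's ray), 0 where there is no reading), "vertical_fov" (degrees; the focal length in pixels is half the picture's height over the tangent of half this angle, whatever the lens; pixels are square), "cx", "cy" (the principal point, pixels), "camera_from_world" (4x4, takes a point from world to camera coordinates); the wrist camera has in their place "mount" (4x4, takes a point from camera to tool coordinates, whose origin is the TCP and whose axes are the tool frame's). Camera axes: x right, y down, z forward; pixel columns grow to the right and rows downward; lengths in mm; the calibration is good to about 2 mm. A picture is of the moment at which its call begins: read the wrist's pose just before it.
- arm.job_done(): hands the job in, once; it reports no verdict.
The state is a dict: "t": time; "joint_positions": joint angles; "dq": joint speeds; "tau": joint torques, N m; "position": TCP position; "orientation": TCP orientation; "wrist_force": force on the tool from outside, world axes, zero at the start; "torque": the same for the moment, N m; "width": finger opening in mm.
Only numpy, scipy, OpenCV 4.12 (cv2) and the standard library are available. Lean on these libraries where they do the work, as an engineer would, in place of code of your own. Each camera call takes 0.05 s, during which the arm holds its last target.

## Working session

There is one attempt and no reset: what is moved stays moved. The work goes in short steps, Python scripts to look and compute and a tool call to move; the robot and the scene stay as the last step left them, time stands still between calls to the robot, and variables do not carry over. Pictures are saved under pics/ and viewed, and the job is handed in when it is done.

Besides the shell and the picture viewer there is one more tool, called as name(argument=value, ...) on one line, values as JSON. jog_arm: Moves the arm, as the interface text tells. Its arguments: {"type":"object","properties":{"steps":{"type":"array","items":{"type":"array","items":{"type":"number"}}},"claw":{"type":"number"}},"required":["steps"]}

```bash
mkdir -p pics; ls; cat > h.py <<'E'
from station import arm
import numpy as np, cv2
from scipy.spatial.transform import Rotation as R
def snap(n,f):
    o=arm.get_obs(); c=arm.capture(n); cv2.imwrite('pics/%s.png'%f,c['image'])
    T=np.eye(4)
    if n=='wrist':
        T[:3,:3]=R.from_rotvec(o['orientation']).as_matrix();T[:3,3]=o['position'];T=T@np.array(c['mount'])
    else: T=np.linalg.inv(np.array(c['camera_from_world']))
    np.savez('pics/%s.npz'%f,T=T,z=c['z_map'],fov=c['vertical_fov'],cx=c['cx'],cy=c['cy'],im=c['image'])
def cloud(f):
    d=np.load('pics/%s.npz'%f);z=d['z'];h,w=z.shape
    F=h/2/np.tan(np.radians(d['fov'])/2);v,u=np.mgrid[:h,:w]
    P=np.stack([(u-d['cx'])/F*z,(v-d['cy'])/F*z,z],-1)
    P=P@d['T'][:3,:3].T+d['T'][:3,3];P[z==0]=np.nan
    return P
def proj(f,p):
    d=np.load('pics/%s.npz'%f);F=d['z'].shape[0]/2/np.tan(np.radians(d['fov'])/2)
    q=np.linalg.inv(d['T'])@np.r_[p,1];return q[0]/q[2]*F+d['cx'],q[1]/q[2]*F+d['cy']
def big(f,x0,y0,x1,y1,s,o):
    im=cv2.imread('pics/%s.png'%f)[y0:y1,x0:x1];cv2.imwrite('pics/%s.png'%o,cv2.resize(im,None,fx=s,fy=s,interpolation=cv2.INTER_CUBIC))
def st():
    o=arm.get_obs();m=R.from_rotvec(o['orientation']).as_matrix()
    print(o['t'],np.round(o['position'],1),np.round(o['joint_positions'],3),'F',np.round(o['wrist_force'],1),'M',np.round(o['torque'],2),'w',o['width']);print(np.round(m,3))
E
python3 - <<'E'
from h import *
st()
for n in ('side','top','wrist'): snap(n,n+'0')
st()
E
```

```text
pics
0.0 [ 162.3 -628.4  229.9] [ 1.22   0.384  0.044  1.6   -0.018  1.161 -0.05 ] F [0.5 0.4 0.7] M [-0.04  0.03  0.04] w 85.29619413802938
[[-0.001  0.25  -0.968]
 [ 0.003 -0.968 -0.25 ]
 [-1.    -0.003  0.   ]]
0.15 [ 162.4 -628.6  230.2] [ 1.22   0.384  0.044  1.599 -0.018  1.161 -0.05 ] F [-1.3 -0.5  0. ] M [ 0.01  0.   -0.  ] w 85.27584407399787
[[-0.001  0.25  -0.968]
 [ 0.002 -0.968 -0.25 ]
 [-1.    -0.002  0.   ]]
```

View pics/side0.png

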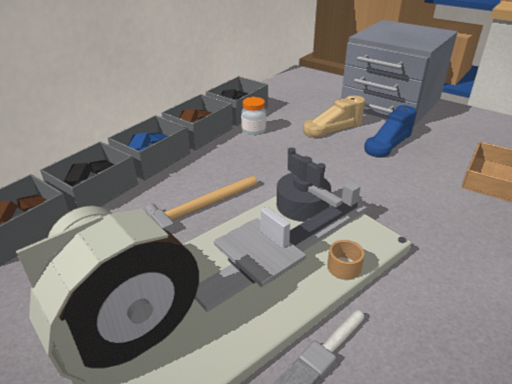

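View pics/top0.png

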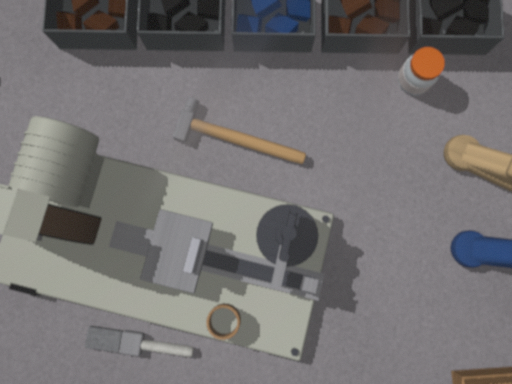

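View pics/wrist0.png

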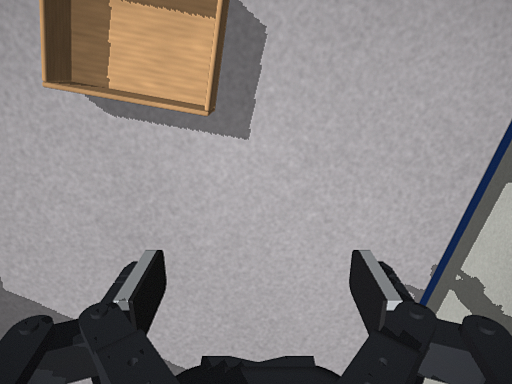

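```bash
python3 - <<'E'
from h import *
P=cloud('top0');
for n,u,v in [('bar',287,228),('bar2',292,215),('bar3',285,242),('tab',193,255),('tip',308,285),('sleeve',224,322),('ham',245,142),('plate',180,240),('bedcorner',326,218),('c2',295,352)]:print(n,u,v,np.round(P[v,u],1))
big('top0',140,180,340,370,4,'top0b')
S=cloud('side0')
for nm,Q in (('t',P),('s',S)):
  # bar top points
  m=(Q[...,2]>125)&(Q[...,2]<150)
  v,u=np.nonzero(m);
  print(nm,len(v))
p=P.reshape(-1,3);
print('ranges',np.nanmin(p,0),np.nanmax(p,0))
E
```

```text
bar 287 228 [552.8 -85.3 147. ]
bar2 292 215 [574.9 -93.8 142.2]
bar3 285 242 [529.8 -82.4 143.6]
tab 193 255 [506.5  71.6 126.2]
tip 308 285 [ 457.9 -125.1   94.1]
sleeve 224 322 [385.6  23.7  29.3]
ham 245 142 [726.8  -8.3  26. ]
plate 180 240 [533.  102.4  78. ]
bedcorner 326 218 [ 579.8 -164.7   34.4]
c2 295 352 [ 334.6 -107.3   32.8]
t 1594
s 6299
ranges [ 266.08600769 -561.62345487   -6.31349865] [1049.12602163  511.11522013  248.29282803]
```

View pics/top0b.png

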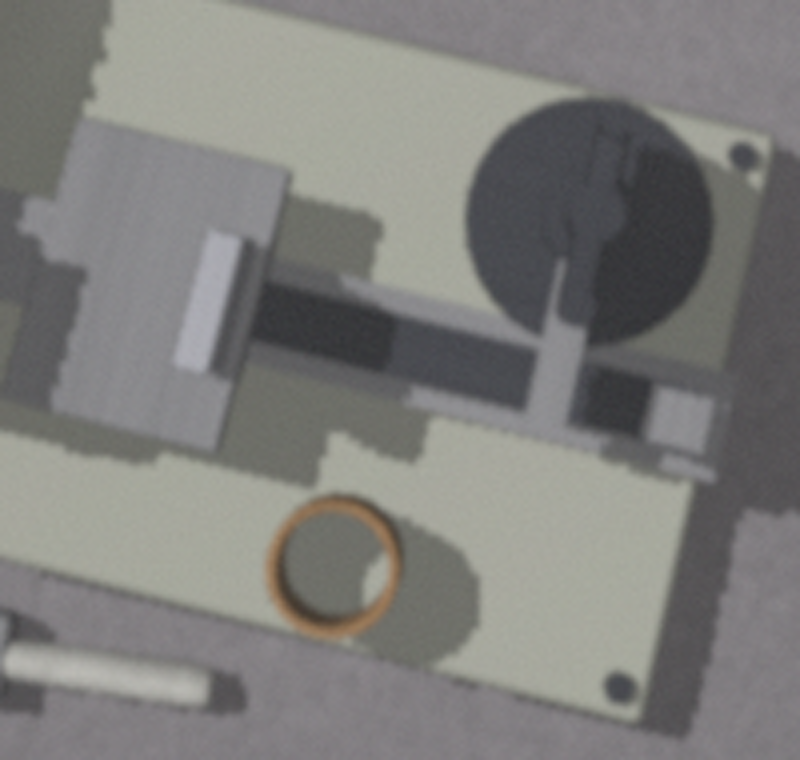

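```bash
python3 - <<'E'
from h import *
P=cloud('top0')
def sel(zl,zh,x0,x1,y0,y1):
    m=(P[...,2]>zl)&(P[...,2]<zh)&(P[...,0]>x0)&(P[...,0]<x1)&(P[...,1]>y0)&(P[...,1]<y1);return P[m]
for n,a in (('bar',(130,160,490,610,-130,-50)),('ped',(76,88,480,620,-170,-20)),('tab',(118,135,450,570,40,110)),('plate',(68,85,420,620,40,200)),('bed',(24,42,250,700,-220,200)),('sleeve',(58,78,320,440,-30,70)),('tongue',(88,100,430,520,-150,-60))):
    q=sel(*a);r=cv2.minAreaRect(q[:,:2].astype(np.float32));print(n,len(q),np.round(r[0],1),np.round(r[1],1),round(r[2],2),'z',np.median(q[:,2]))
    print('  mean',q.mean(0).round(1), 'enclosing',cv2.minEnclosingCircle(q[:,:2].astype(np.float32)))
E
```

```text
bar 542 [546.3 -88.1] [22.5 94.8] 82.0 z 144.60952207537252
  mean [545.6 -88.1 145.2] enclosing ((546.583984375, -86.32917022705078), 47.54925537109375)
ped 2175 [545.5 -88.4] [110.8 110.3] 39.65 z 80.95760082188929
  mean [545.7 -88.1  80.9] enclosing ((541.7275390625, -87.72850036621094), 59.775794982910156)
tab 354 [507.1  74.1] [16.3 60. ] 76.54 z 125.50959921564277
  mean [507.2  73.7 125.4] enclosing ((506.9414367675781, 73.07434844970703), 30.129127502441406)
plate 3651 [515.4 109. ] [100.5 130.1] 76.48 z 75.73220211916714
  mean [515.6 112.3  75.7] enclosing ((515.5829467773438, 109.0213623046875), 80.4214859008789)
bed 18017 [510.4  10.4] [378.5 379.1] 0.04 z 30.90582771736831
  mean [488.7  30.4  31.2] enclosing ((513.6361083984375, 34.40865707397461), 243.37100219726562)
sleeve 340 [392.2  23.4] [57.9 58.2] 1.41 z 70.28943371471615
  mean [391.1  23.5  69.5] enclosing ((391.1648254394531, 23.28200912475586), 30.17183494567871)
tongue 489 [ 480.2 -105. ] [78.6 63. ] 77.58 z 93.41748489953477
  mean [471.5 -95.6  93.4] enclosing ((480.93194580078125, -103.88198852539062), 48.360557556152344)
```

```bash
python3 - <<'E'
from h import *
big('side0',220,130,400,280,4,'side0b')
E
```

```text
(no output)
```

View pics/side0b.png

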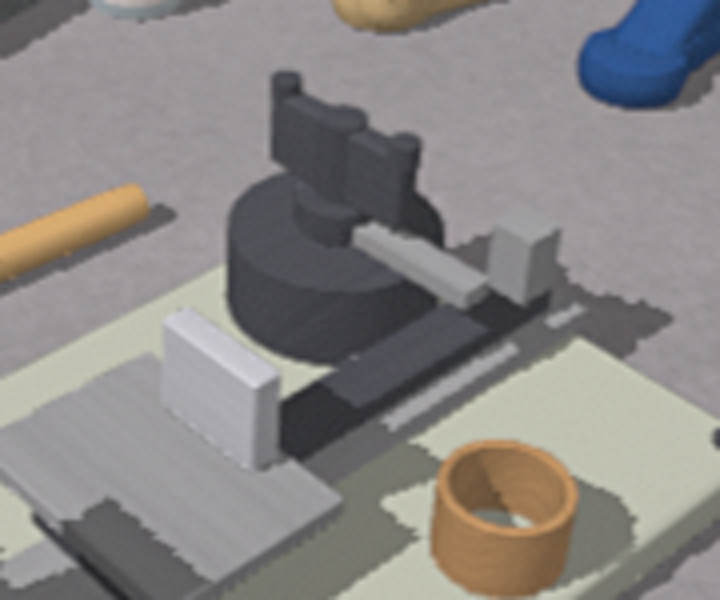

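jog_arm(steps=[[0,-36,-42,0],[0,-36,-42,0],[0,-36,-42,0],[0,-36,-42,0],[0,-36,-42,0],[0,-36,-42,0]])

```text
t: 0.9
position: [353.2, -355.4, 231.1]
orientation: [2.087, 0.265, -2.087]
wrist_force: [0.2, -1.5, 1.2]
width: 85.3
```

jog_arm(steps=[[0,-33,-46,0],[0,-33,-46,0],[0,-33,-46,0],[0,-33,-46,0],[0,-33,-46,0],[0,-33,-46,0],[0,0,0,-10],[0,0,0,-10]])

```text
t: 1.9
position: [570.4, -94.9, 230.7]
orientation: [1.872, 0.591, -1.874]
wrist_force: [-0.5, -0.7, 0.4]
width: 85.7
```

jog_arm(steps=[[0,0,0,-10.5],[0,0,0,-10.5],[0,0,0,-10.5],[0,0,0,-10.5],[0,0,0,-10.5],[0,0,0,-10.5],[0,0,0,-10.5],[0,0,0,-10.5]])

```text
t: 2.9
position: [569.8, -96.6, 230.8]
orientation: [0.831, 1.407, -0.832]
wrist_force: [-0.7, -0.1, -0.6]
width: 85.4
```

jog_arm(steps=[[0,0,0,-10],[0,0,0,-10],[0,0,0,-10],[0,0,0,-10],[0,0,0,-8],[0,0,0,0]], claw=100)

```text
t: 3.65
position: [569.8, -96.6, 230.8]
orientation: [0.187, 1.564, -0.187]
wrist_force: [-1.1, 0.6, -0.3]
width: 52.0
```

```bash
python3 - <<'E'
from h import *
snap('wrist','w1')
st()
E
```

```text
3.7 [570.  -96.6 230.9] [ 0.763  0.355 -0.804  1.743  0.276  1.162  1.211] F [-0.4  0.3  0.2] M [ 0.02 -0.    0.05] w 51.89671127338806
[[-0.001  0.236  0.972]
 [ 0.     0.972 -0.236]
 [-1.     0.    -0.001]]
```

View pics/w1.png

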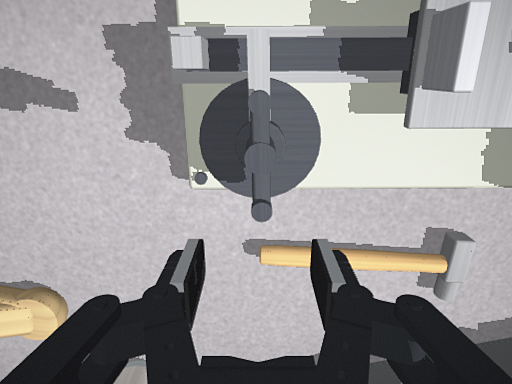

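```bash
python3 - <<'E'
from h import *
P=cloud('w1')
ys=np.array([.235,.972]);xs=np.array([.972,-.235]);A=np.array([545.6,-88.2])
def sel(zl,zh):
    m=(P[...,2]>zl)&(P[...,2]<zh)&(np.hypot(P[...,0]-545,P[...,1]+88)<75);return P[m]
for zl,zh in((128,160),(76,86),(110,135)):
    q=sel(zl,zh);d=q[:,:2]-A;a=d@xs;b=d@ys
    print(len(q),np.median(q[:,2]),cv2.minAreaRect(q[:,:2].astype(np.float32)))
    for k in range(-60,60,8):
        m=(a>k)&(a<=k+8)
        if m.sum()>3: print(k,m.sum(),b[m].min().round(1),b[m].max().round(1),q[m,2].max().round(0),np.median(q[m,2]).round(0))
o=arm.get_obs();d=np.array(o['position'][:2])-A;print(d@xs,d@ys)
E
```

```text
2806 143.06021678014736 ((545.3233032226562, -89.06814575195312), (23.385746002197266, 95.13069915771484), 72.5324935913086)
-52 101 -8.0 4.8 150.0 148.0
-44 274 -9.3 6.3 150.0 148.0
-36 216 -8.2 5.3 150.0 142.0
-28 214 -8.2 5.4 143.0 141.0
-20 209 -7.6 5.5 143.0 141.0
-12 317 -11.9 10.1 145.0 143.0
-4 344 -12.6 10.8 145.0 143.0
4 243 -11.3 10.0 145.0 143.0
12 182 -7.0 6.7 143.0 141.0
20 188 -7.1 6.8 143.0 141.0
28 245 -7.1 6.8 151.0 142.0
36 204 -7.9 8.1 150.0 148.0
44 69 -6.3 6.6 151.0 148.0
7997 79.36515095418969 ((545.4249267578125, -89.20393371582031), (111.19900512695312, 108.95508575439453), 78.54859924316406)
-60 46 -18.8 17.6 81.0 79.0
-52 429 -34.6 33.4 81.0 79.0
-44 593 -42.0 40.7 81.0 79.0
-36 731 -47.6 46.3 81.0 79.0
-28 872 -51.6 50.5 82.0 79.0
-20 790 -54.7 54.0 86.0 79.0
-12 660 -55.3 54.2 85.0 79.0
-4 620 -56.6 54.8 81.0 79.0
4 606 -56.0 54.4 82.0 79.0
12 590 -54.4 53.2 81.0 79.0
20 630 -51.8 50.2 81.0 79.0
28 625 -47.8 46.6 82.0 79.0
36 482 -42.3 40.4 81.0 79.0
44 291 -33.9 31.2 81.0 79.0
52 32 -17.7 16.0 80.0 79.0
50 124.14687526789731 ((539.3837280273438, -88.00363159179688), (23.20201873779297, 6.820453643798828), 81.4621353149414)
-12 47 -11.8 10.4 135.0 124.0
25.645836489317563 -2.4265432475434414
```

jog_arm(steps=[[0,2,-1.5,0],[40,0,0,0],[40,0,0,0],[30,0,0,0],[16,0,0,0],[0,0,0,0]])

```text
t: 4.45
position: [568.5, -93.9, 104.4]
orientation: [0.186, 1.565, -0.185]
wrist_force: [0.4, 0.0, -0.7]
width: 51.9
```

jog_arm(steps=[[0,0,0,0],[0,0,0,0],[0,0,0,0],[0,0,0,0],[0,0,0,0]], claw=255)

```text
t: 5.08
position: [570.5, -94.3, 106.9]
orientation: [0.185, 1.56, -0.186]
wrist_force: [-1.7, -0.1, 6.5]
width: 13.3
```

```bash
python3 - <<'E'
from h import *
st()
E
```

```text
5.075 [570.5 -94.3 106.9] [ 0.691  0.501 -0.735  1.847  0.409  0.948  1.109] F [-1.7 -0.1  6.5] M [-0.02  0.18  0.02] w 13.34173602385844
[[ 0.003  0.234  0.972]
 [-0.001  0.972 -0.234]
 [-1.    -0.     0.003]]
```

jog_arm(steps=[[0,-1.2,0,3],[0,-1.2,0,3],[0,-1.2,0,3],[0,0,0,0]])

```text
t: 5.58
position: [569.3, -98.2, 106.9]
orientation: [0.308, 1.546, -0.31]
wrist_force: [-1.1, -0.0, 6.9]
width: 13.6
```

```bash
cat >> h.py <<'E'
def la():
    o=arm.get_obs();m=R.from_rotvec(o['orientation']).as_matrix()
    xs=np.array([.972,-.235]);ys=np.array([.235,.972]);A=np.array([545.5,-88.6])
    z=m[:2,2];ang=-np.degrees(np.arctan2(z@ys,z@xs));d=np.array(o['position'][:2])-A
    F=np.array(o['wrist_force']);M=np.array(o['torque'])
    mz=M[2]+ (d[0]*F[1]-d[1]*F[0])/1000
    print('t',round(o['t'],2),'toolang %.1f posang %.1f r %.1f'%(ang,-np.degrees(np.arctan2(d@ys,d@xs)),np.hypot(*d)),'F',F.round(1),'M',M.round(2),'Mlatch %.2f'%mz,'w %.1f'%o['width'],'q',np.round(o['joint_positions'],2))
E
python3 - <<'E'
from h import *
la()
E
```

```text
t 5.58 toolang 9.0 posang 8.3 r 25.6 F [-1.1 -0.   6.9] M [-0.12  0.21 -0.05] Mlatch -0.06 w 13.6 q [ 0.67  0.49 -0.7   1.85  0.39  0.94  0.97]
```

jog_arm(steps=[[0,-1.2,0,3],[0,-1,0,2],[0,0,0,0]])

```text
t: 5.95
position: [568.6, -99.7, 106.9]
orientation: [0.372, 1.535, -0.374]
wrist_force: [-1.4, -0.8, 5.7]
width: 13.2
```

```bash
python3 - <<'E'
from h import *
la()
E
```

```text
t 5.95 toolang 13.7 posang 12.0 r 25.6 F [-1.4 -0.8  5.7] M [-0.03  0.22  0.86] Mlatch 0.82 w 13.2 q [ 0.66  0.48 -0.68  1.85  0.38  0.94  0.9 ]
```

jog_arm(steps=[[0,-0.5,0,2],[0,0,0,0]])

```text
t: 6.2
position: [568.5, -99.8, 107.0]
orientation: [0.395, 1.53, -0.398]
wrist_force: [-1.6, -1.1, 5.3]
width: 13.4
```

```bash
python3 - <<'E'
from h import *
la()
E
```

```text
t 6.2 toolang 15.4 posang 12.4 r 25.6 F [-1.6 -1.1  5.3] M [-0.05  0.15  1.58] Mlatch 1.53 w 13.4 q [ 0.66  0.48 -0.68  1.85  0.37  0.93  0.87]
```

jog_arm(steps=[[0,1.0,0,-4],[0,1.7,0,-4],[0,1.7,-0.1,-4],[0,1.7,-0.1,-4],[0,1.7,-0.1,-4],[0,1.7,0,-4],[0,0,0,0]])

```text
t: 7.08
position: [571.1, -90.7, 106.9]
orientation: [0.075, 1.567, -0.075]
wrist_force: [-1.9, 0.5, 6.7]
width: 13.0
```

```bash
python3 - <<'E'
from h import *
la()
E
```

```text
t 7.08 toolang -8.1 posang -8.8 r 25.7 F [-1.9  0.5  6.7] M [0.08 0.2  0.15] Mlatch 0.16 w 13.0 q [ 0.71  0.51 -0.76  1.85  0.43  0.95  1.23]
```

jog_arm(steps=[[0,1.7,0,-4],[0,0.8,0,-2],[0,0,0,0]])

```text
t: 7.45
position: [571.0, -89.0, 107.0]
orientation: [-0.001, 1.569, 0.002]
wrist_force: [-2.8, 0.0, 8.1]
width: 13.4
```

```bash
python3 - <<'E'
from h import *
la()
E
```

```text
t 7.45 toolang -13.7 posang -12.7 r 25.5 F [-2.8  0.   8.1] M [-0.01  0.31 -1.  ] Mlatch -1.00 w 13.4 q [ 0.72  0.52 -0.79  1.84  0.44  0.96  1.31]
```

jog_arm(steps=[[0,0.4,0,-2],[0,0,0,0],[0,-1,0,4],[0,-1.7,0,4],[0,-1.7,-0.1,4],[0,-1.7,-0.1,4],[0,-1.7,-0.1,4],[0,-1.7,0,4]])

```text
t: 8.45
position: [569.2, -97.8, 106.9]
orientation: [0.295, 1.549, -0.297]
wrist_force: [-1.9, -0.6, 6.9]
width: 13.3
```

jog_arm(steps=[[0,-1.7,-0.1,4],[0,-1.3,0,3],[0,0,0,0]])

```text
t: 8.82
position: [568.1, -100.3, 107.0]
orientation: [0.385, 1.533, -0.388]
wrist_force: [-1.5, -1.6, 6.6]
width: 13.3
```

```bash
python3 - <<'E'
from h import *
la()
E
```

```text
t 8.82 toolang 14.7 posang 13.8 r 25.4 F [-1.5 -1.6  6.6] M [0.04 0.34 0.76] Mlatch 0.70 w 13.3 q [ 0.66  0.48 -0.68  1.85  0.37  0.94  0.89]
```

jog_arm(steps=[[0,-0.8,0,2],[0,-0.8,0,2],[0,0,0,0]])

```text
t: 9.2
position: [567.3, -101.6, 107.0]
orientation: [0.438, 1.523, -0.441]
wrist_force: [-1.9, -1.3, 6.0]
width: 12.9
```

```bash
python3 - <<'E'
from h import *
la()
E
```

```text
t 9.2 toolang 18.6 posang 17.2 r 25.4 F [-1.9 -1.3  6. ] M [-0.04  0.35  1.18] Mlatch 1.12 w 12.9 q [ 0.65  0.48 -0.67  1.85  0.36  0.93  0.83]
```

jog_arm(steps=[[0,-0.6,0,2],[0,-0.2,0,1],[0,0,0,0]])

```text
t: 9.57
position: [567.2, -101.8, 107.0]
orientation: [0.473, 1.514, -0.477]
wrist_force: [-1.6, -0.8, 6.6]
width: 13.2
```

```bash
python3 - <<'E'
from h import *
la()
E
```

```text
t 9.57 toolang 21.2 posang 17.8 r 25.4 F [-1.6 -0.8  6.6] M [-0.09  0.35  2.28] Mlatch 2.24 w 13.2 q [ 0.64  0.47 -0.66  1.85  0.36  0.93  0.79]
```

jog_arm(steps=[[0,0.8,0,-5],[0,2.1,0,-5],[0,2.1,-0.1,-5],[0,2.1,-0.1,-5],[0,2.1,-0.1,-5],[0,2.1,-0.1,-5],[0,2.1,-0.1,-5],[0,0,0,0]])

```text
t: 10.58
position: [571.0, -88.8, 106.9]
orientation: [0.007, 1.568, -0.006]
wrist_force: [-0.7, 0.9, 6.4]
width: 13.3
```

jog_arm(steps=[[0,1.2,0,-3],[0,0.8,0,-2],[0,0.8,0,-2],[0,0,0,0]])

```text
t: 11.08
position: [570.9, -86.5, 107.0]
orientation: [-0.082, 1.567, 0.085]
wrist_force: [-0.7, 2.2, 6.1]
width: 13.5
```

```bash
python3 - <<'E'
from h import *
la()
E
```

```text
t 11.07 toolang -19.7 posang -18.4 r 25.5 F [-0.7  2.2  6.1] M [ 0.21  0.2  -1.18] Mlatch -1.13 w 13.5 q [ 0.73  0.53 -0.81  1.85  0.45  0.96  1.4 ]
```

Push on to the stop, then clockwise again.

jog_arm(steps=[[0,0.4,0,-2],[0,0.2,0,-1],[0,0,0,0]])

```text
t: 11.45
position: [570.8, -86.2, 107.0]
orientation: [-0.118, 1.565, 0.122]
wrist_force: [-1.5, 1.8, 7.1]
width: 13.2
```

```bash
python3 - <<'E'
from h import *
la()
E
```

```text
t 11.45 toolang -22.3 posang -19.0 r 25.4 F [-1.5  1.8  7.1] M [ 0.11  0.22 -2.27] Mlatch -2.22 w 13.2 q [ 0.74  0.53 -0.82  1.85  0.46  0.97  1.45]
```

jog_arm(steps=[[0,-0.8,0,5],[0,-2.1,0,5],[0,-2.1,-0.1,5],[0,-2.1,-0.1,5],[0,-2.1,-0.1,5],[0,-2.1,-0.1,5],[0,-2.1,-0.1,5],[0,0,0,0]])

```text
t: 12.45
position: [568.5, -99.5, 106.9]
orientation: [0.35, 1.54, -0.351]
wrist_force: [-1.5, -0.6, 6.1]
width: 13.2
```

jog_arm(steps=[[0,-1.3,0,3],[0,-1.3,0,3],[0,-0.8,0,2],[0,0,0,0]])

```text
t: 12.95
position: [566.8, -102.5, 106.9]
orientation: [0.457, 1.52, -0.458]
wrist_force: [-2.6, -0.5, 7.0]
width: 13.8
```

```bash
python3 - <<'E'
from h import *
la()
E
```

```text
t 12.95 toolang 19.9 posang 19.5 r 25.4 F [-2.6 -0.5  7. ] M [-0.04  0.39  0.11] Mlatch 0.07 w 13.8 q [ 0.65  0.47 -0.66  1.85  0.36  0.93  0.81]
```

jog_arm(steps=[[0,-1.3,0,3],[0,-0.8,0,2],[0,-0.8,0,2],[0,0,0,0]])

```text
t: 13.45
position: [564.9, -105.0, 106.9]
orientation: [0.553, 1.497, -0.554]
wrist_force: [-1.3, -0.6, 7.5]
width: 13.2
```

```bash
python3 - <<'E'
from h import *
la()
E
```

```text
t 13.45 toolang 26.9 posang 26.6 r 25.3 F [-1.3 -0.6  7.5] M [-0.06  0.46  0.03] Mlatch -0.00 w 13.2 q [ 0.64  0.47 -0.64  1.86  0.34  0.93  0.71]
```

jog_arm(steps=[[0,-3.1,-0.2,7],[0,-3.1,-0.2,7],[0,-3.1,-0.2,7],[0,-3.1,-0.2,7],[0,-3.1,-0.2,7],[0,-3.1,-0.2,7],[0,-3.1,-0.2,7],[0,0,0,0]])

```text
t: 14.45
position: [545.8, -113.7, 106.9]
orientation: [1.204, 1.211, -1.203]
wrist_force: [-1.4, -0.0, 6.2]
width: 13.3
```

```bash
python3 - <<'E'
from h import *
la()
E
```

```text
t 14.45 toolang 76.0 posang 75.7 r 25.1 F [-1.4 -0.   6.2] M [-0.15  0.4  -0.15] Mlatch -0.18 w 13.3 q [ 0.53  0.4  -0.47  1.91  0.23  0.89 -0.05]
```

jog_arm(steps=[[0,-2.2,-0.1,5],[0,-2.2,-0.1,5],[0,-2.0,-0.1,4.5],[0,0,0,0]])

```text
t: 14.95
position: [539.5, -112.9, 106.9]
orientation: [1.388, 1.081, -1.387]
wrist_force: [-1.1, -1.2, 5.8]
width: 13.1
```

```bash
python3 - <<'E'
from h import *
la(); snap('top','top1')
big('top1',140,180,340,370,4,'top1b')
E
```

```text
t 14.95 toolang 90.5 posang 90.2 r 25.1 F [-1.1 -1.2  5.8] M [-0.13  0.41 -0.1 ] Mlatch -0.12 w 13.1 q [ 0.49  0.38 -0.42  1.92  0.2   0.88 -0.28]
```

View pics/top1b.png

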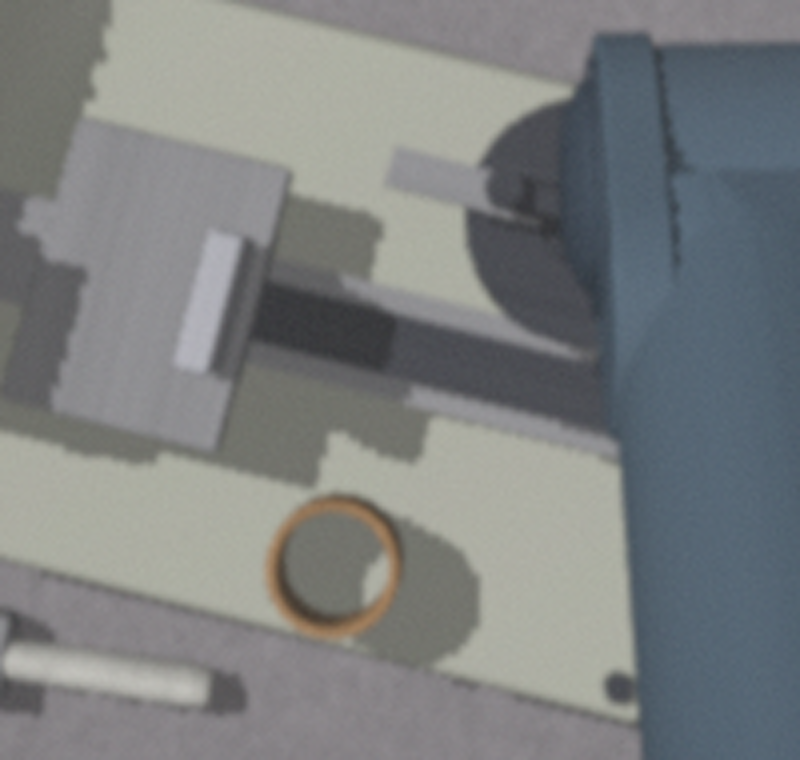

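jog_arm(steps=[[0,0,0,0],[0,0,0,0],[0,0,0,0],[0,0,0,0]], claw=110)

```text
t: 15.5
position: [538.5, -112.5, 105.0]
orientation: [1.387, 1.084, -1.387]
wrist_force: [-0.2, 0.2, 0.2]
width: 48.5
```

jog_arm(steps=[[-20,0,0,0],[-40,0,0,0],[-40,0,0,0],[-10,-15,-35,0],[0,-20,-35,0],[0,-20,-35,0],[0,-20,-30,0],[0,0,0,0]])

```text
t: 16.5
position: [497.5, 40.4, 215.4]
orientation: [1.382, 1.088, -1.382]
wrist_force: [-0.0, -0.3, -0.4]
width: 48.8
```

```bash
python3 - <<'E'
from h import *
la(); snap('top','top2'); snap('side','side2')
big('top2',140,180,340,370,4,'top2b')
P=cloud('top2')
m=(P[...,2]>130)&(P[...,2]<160)&(np.hypot(P[...,0]-545,P[...,1]+88)<65)
if m.sum()>20:print(m.sum(),cv2.minAreaRect(P[m][:,:2].astype(np.float32)))
E
```

```text
t 16.5 toolang 90.0 posang -124.0 r 137.6 F [-0.  -0.3 -0.4] M [-0.01 -0.05  0.01] Mlatch 0.03 w 48.8 q [ 0.36  0.16 -0.57  1.95  0.09  1.07 -0.48]
553 ((545.5789794921875, -88.49966430664062), (94.90879821777344, 22.880035400390625), 81.31707000732422)
```

View pics/top2b.png

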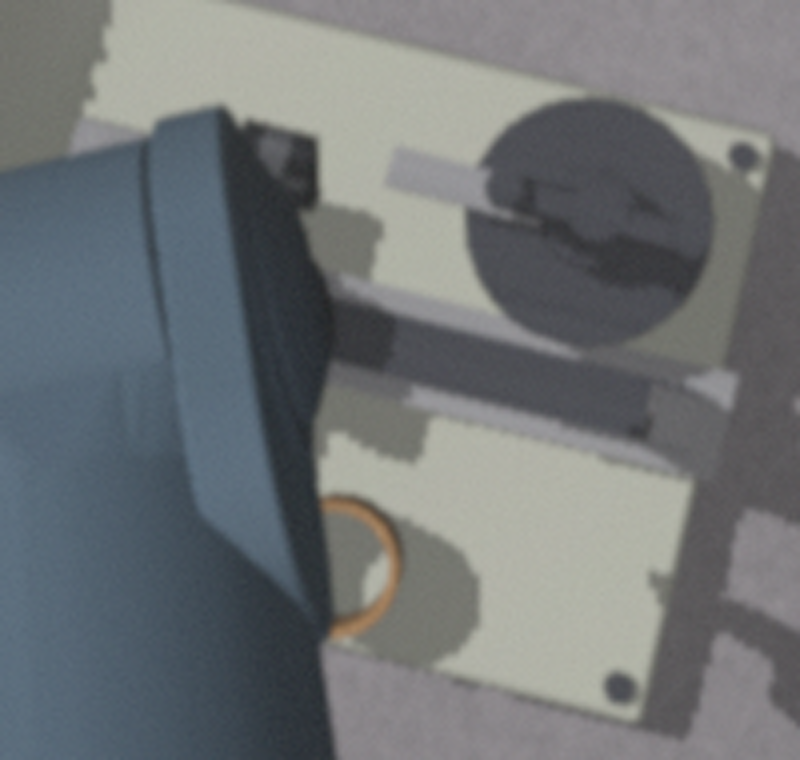

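View pics/side2.png

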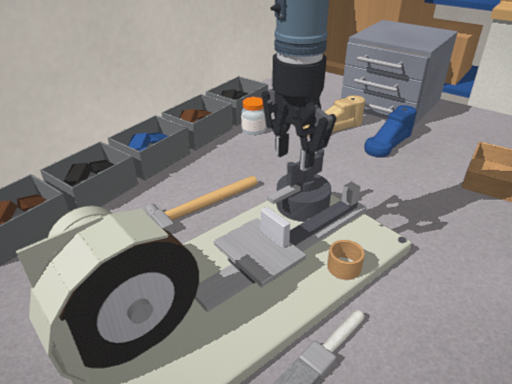

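jog_arm(steps=[[0,0,8,0],[0,0,0,0],[20,0,0,0],[30,0,0,0],[30,0,0,0],[25,0,0,0],[12,0,0,0],[0,0,0,0]], claw=255)

```text
t: 17.6
position: [496.2, 28.2, 97.6]
orientation: [1.387, 1.084, -1.389]
wrist_force: [-0.4, -0.1, 0.1]
width: -0.4
```

```bash
python3 - <<'E'
from h import *
la(); st()
E
```

```text
t 17.6 toolang 90.5 posang -126.5 r 126.8 F [-0.4 -0.1  0.1] M [ 0.04 -0.01 -0.02] Mlatch 0.03 w -0.4 q [ 0.33  0.32 -0.52  2.05  0.21  0.83 -0.57]
17.6 [496.2  28.2  97.6] [ 0.329  0.32  -0.525  2.046  0.214  0.83  -0.566] F [-0.4 -0.1  0.1] M [ 0.04 -0.01 -0.02] w -0.36868591022956476
[[-0.002  0.97  -0.243]
 [ 0.    -0.243 -0.97 ]
 [-1.    -0.002  0.   ]]
```

jog_arm(steps=[[0,0,-10,0],[0,0,-10,0],[0,0,-8,0],[0,0,-8,0],[0,0,-8,0],[0,0,-8,0],[0,0,-8,0],[0,0,-8,0]])

```text
t: 18.6
position: [513.2, 95.2, 98.3]
orientation: [1.387, 1.083, -1.387]
wrist_force: [-1.4, -3.4, 4.3]
width: -0.4
```

jog_arm(steps=[[0,0,-8,0],[0,0,-8,0],[0,0,-8,0],[0,0,-8,0],[0,0,0,0]])

```text
t: 19.23
position: [521.1, 128.1, 98.1]
orientation: [1.388, 1.086, -1.384]
wrist_force: [0.7, 0.4, -0.2]
width: 0.1
```

```bash
python3 - <<'E'
from h import *
st(); snap('side','side3')
E
```

```text
19.225 [521.1 128.1  98.1] [ 0.154  0.391 -0.547  1.957  0.261  0.861 -0.773] F [ 0.7  0.4 -0.2] M [-0.07  0.04  0.07] w 0.06018456512678496
[[ 0.001  0.971 -0.241]
 [ 0.003 -0.241 -0.971]
 [-1.     0.    -0.003]]
```

View pics/side3.png

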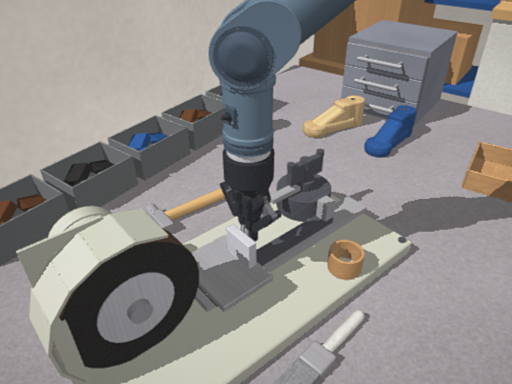

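jog_arm(steps=[[0,0,-5,0],[0,0,-5,0],[0,0,-4,0],[0,0,-3,0],[0,0,0,0]])

```text
t: 19.9
position: [524.7, 143.0, 98.1]
orientation: [1.387, 1.085, -1.387]
wrist_force: [-2.6, -1.8, 1.3]
width: -0.1
```

```bash
python3 - <<'E'
from h import *
st()
E
```

```text
19.9 [524.7 143.   98.1] [ 0.126  0.405 -0.547  1.938  0.27   0.871 -0.805] F [-2.6 -1.8  1.3] M [-0.46  0.51  0.03] w -0.06909404847478523
[[-0.     0.97  -0.242]
 [ 0.001 -0.242 -0.97 ]
 [-1.    -0.001 -0.001]]
```

jog_arm(steps=[[0,0,-2,0],[0,0,-2,0],[0,0,0,0]])

```text
t: 20.27
position: [525.3, 145.6, 98.1]
orientation: [1.385, 1.083, -1.389]
wrist_force: [-4.0, -4.4, 3.1]
width: -0.1
```

```bash
python3 - <<'E'
from h import *
st()
E
```

```text
20.275 [525.3 145.6  98.1] [ 0.12   0.408 -0.546  1.934  0.273  0.874 -0.812] F [-4.  -4.4  3.1] M [-0.79  0.83  0.12] w -0.10846182531795605
[[-0.002  0.97  -0.242]
 [-0.001 -0.242 -0.97 ]
 [-1.    -0.001  0.002]]
```

jog_arm(steps=[[0,0,-2,0],[0,0,-2,0],[0,0,-2,0],[0,0,0,0]])

```text
t: 20.78
position: [525.2, 145.6, 98.0]
orientation: [1.378, 1.078, -1.399]
wrist_force: [-8.8, -12.9, 11.2]
width: -0.1
```

```bash
python3 - <<'E'
from h import *
st(); snap('side','side4'); snap('wrist','w4');snap('top','top4')
big('side4',130,170,330,320,4,'side4b')
E
```

```text
20.775 [525.2 145.6  98. ] [ 0.111  0.412 -0.543  1.928  0.279  0.886 -0.823] F [ -8.8 -12.9  11.2] M [-2.4   1.72  0.09] w -0.06069529385920993
[[-0.007  0.969 -0.245]
 [-0.01  -0.245 -0.969]
 [-1.    -0.004  0.012]]
```

View pics/side4b.png

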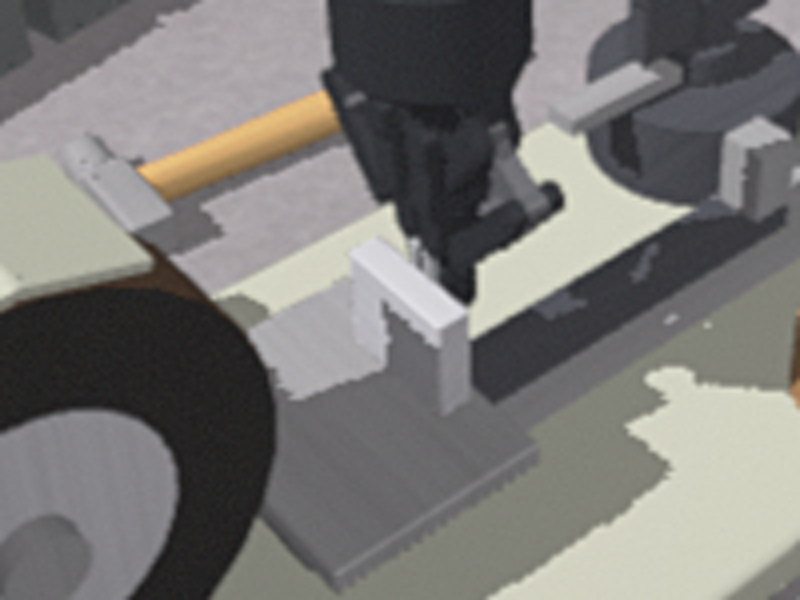

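View pics/w4.png

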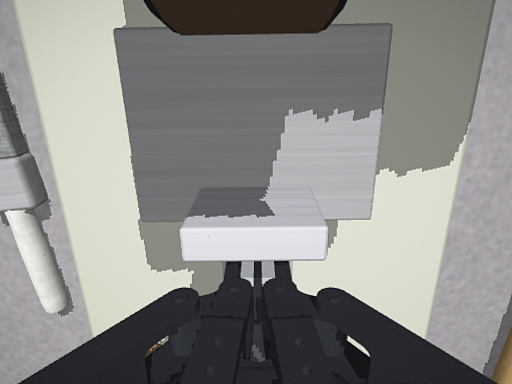

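jog_arm(steps=[[0,0,6,0],[0,0,6,0],[0,0,15,0],[-20,0,10,0],[-40,0,0,0],[-50,0,20,0],[-30,0,40,0],[0,0,40,0]])

```text
t: 21.92
position: [497.0, 18.7, 242.1]
orientation: [1.391, 1.078, -1.378]
wrist_force: [-0.6, -0.7, -0.7]
width: 0.2
```

jog_arm(steps=[[0,-20,55,0],[0,-20,55,0],[0,-20,55,0],[0,-20,55,0],[0,0,0,0]])

```text
t: 22.55
position: [360.6, -179.1, 238.2]
orientation: [1.394, 1.077, -1.394]
wrist_force: [0.9, 0.9, -0.1]
width: 0.2
```

```bash
python3 - <<'E'
from h import *
st(); snap('side','side5');snap('top','top5')
big('top5',0,60,340,370,2.3,'top5b')
P=cloud('top5')
def sel(zl,zh,x0,x1,y0,y1):
    m=(P[...,2]>zl)&(P[...,2]<zh)&(P[...,0]>x0)&(P[...,0]<x1)&(P[...,1]>y0)&(P[...,1]<y1);return P[m]
for n,a in (('bar',(130,160,490,610,-150,-30)),('tab',(118,135,450,590,110,210)),('plate',(68,85,420,640,100,270)),('sleeve',(58,78,320,440,-30,70)),('tongue',(86,100,480,620,-50,30)),('hammer',(12,40,660,800,-120,120))):
    q=sel(*a)
    if len(q)>5:
        r=cv2.minAreaRect(q[:,:2].astype(np.float32));print(n,len(q),np.round(r[0],1),np.round(r[1],1),round(r[2],2))
P=cloud('top0');q=sel(12,40,660,800,-120,120);print(len(q),cv2.minAreaRect(q[:,:2].astype(np.float32)))
E
```

```text
22.55 [ 360.6 -179.1  238.2] [ 0.676 -0.096 -0.299  2.13  -0.031  1.102  0.138] F [ 0.9  0.9 -0.1] M [ 0.03 -0.03  0.01] w 0.17906880534478922
[[ 0.     0.968 -0.252]
 [-0.001 -0.252 -0.968]
 [-1.     0.001  0.001]]
bar 553 [545.6 -88.5] [94.9 22.9] 81.3
tab 360 [528.2 164. ] [17.  59.8] 76.76
plate 3576 [536.7 199.1] [100.4 130.3] 76.71
sleeve 338 [392.2  23.3] [58.2 58.2] 2.48
tongue 367 [530.7 -32.2] [104.9  45.2] 19.23
hammer 1861 [743.2   6.9] [135.8 243.3] 6.66
1866 ((742.9468994140625, 6.4657440185546875), (136.2847900390625, 243.2754669189453), 6.592139720916748)
```

View pics/top5b.png

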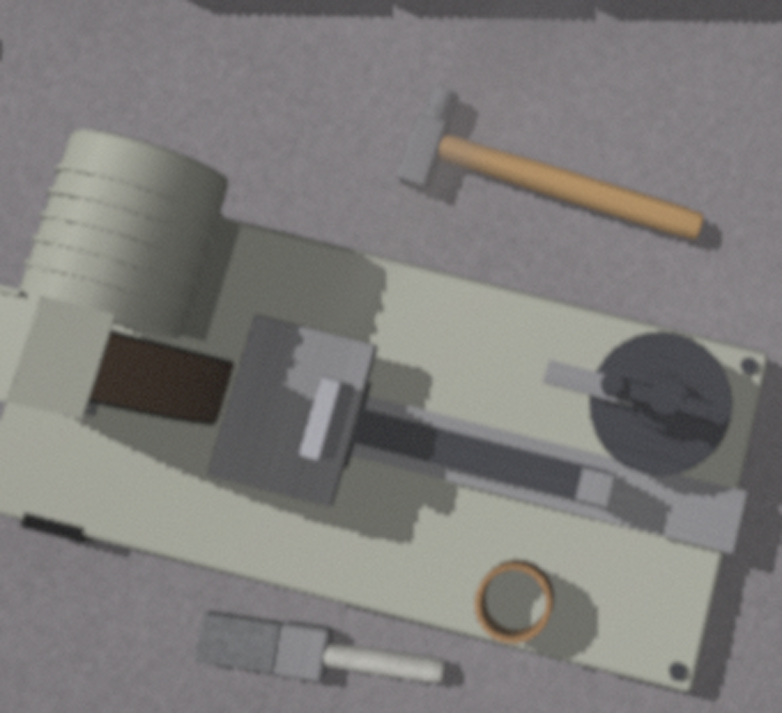

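View pics/side5.png

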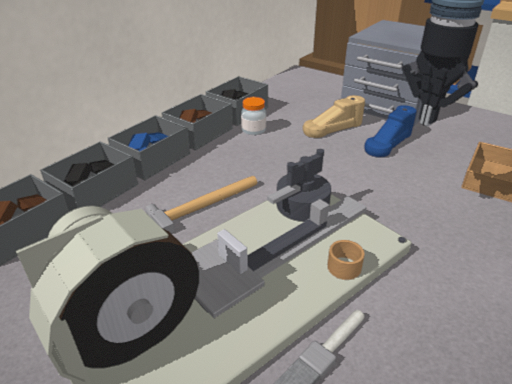

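```bash
python3 -c "
from h import *
print(arm.job_done())"
```

```text
the job is handed in; nothing more can be done
None
```

The latch is free and turned a quarter turn clockwise. The work rest is pushed home against its stop, and the job is handed in at about 22.6 s of the 64 s allowed.

- **Latch:** I gripped the far wing and rocked the latch twice each way. The stops came at about +12.5°, −12°, +18° and −19°. On the next clockwise turn it passed on without resistance. I took it to about 90°; the tool read 90.5°, and the bar's outline seen from above agrees to within 1°. The tongue now lies parallel to the rail and clear of it.
- **Work rest:** I pushed it with the closed fingers until it stopped. Another 6 mm of commanded push did not move it, and the push force rose to about 15 N against the roughly 5 N that sliding takes. The cameras show it travelled 92.6 mm. By my estimate its front edge is about 5.9 mm from the wheel, which matches the stated 5 mm within the 2 mm calibration.
- **Last look:** The arm was well clear and touching nothing. The sleeve and hammer measured within about 0.5 mm of where they started. No check failed, and the wrist force stayed below 20 N at every reading I took.

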